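Check-weigh a plaster casting on an arrested beam balance

ROBOT

A 7-joint arm with a two-finger parallel gripper is mounted at the origin on the work surface. World frame = base frame: x ahead of the robot, y to its left, z up, the work surface at z = 0. Lengths are in m, angles in rad, forces in N, time in s.
With the tool pointing down it reaches from about 0.4 to 0.9 m from the base axis. Payload 5.6 kg.
Tool frame: the origin (TCP) lies midway between the tips of the shut fingers; the grasp point (between the pads) lies 19 mm behind it; z points along the fingers, y is the line along which they close (so a half turn about z gives the same grasp; the last joint's range is limited). The gripper opens to 92 mm and grips with 3 to 60 N. Pads are 20 mm wide; open, the fingers measure 128 mm over their backs; the gripper's body (75 mm by 189 mm) begins 69 mm behind the grasp point.
Start: joints at [-1.265, 0.468, -0.012, 1.603, 0.006, 1.071, -0.056], TCP at [0.222, 0.611, 0.215] pointing down, gripper open.
Joint ranges: [-2.53, 2.53], [-0.31, 2.02], [-1.57, 1.55], [0.28, 2.44], [-1.29, 4.43], [0.15, 1.84], [-2.92, 2.92]. Speed limits (rad/s): [2.57, 2.57, 3.14, 3.14, 3.14, 3.14, 3.14].

INTERFACE

Orientations are given as a 3x3 rotation matrix whose columns are the frame's x, y, z axes.
In Python, from station import env, effector, solver, viewer, workorder, search_frame, tip_of gives the robot as it stands. Calls block until the motion is done:
- env.reach(position, orientation): joint-space move of the TCP to a pose.
- env.movel(position, frame=None, rate=0.15): straight line of the TCP; frame=None keeps the orientation; rate is the mean speed in m/s.
- env.goto_joints(angles): joint-space move.
- effector.release() and effector.grasp(squeeze=None): open the fingers fully, or close them until they stop; squeeze is the grip in N (None keeps the last).
- env.pause(seconds).
- solver.inverse_kinematics(position, orientation): joint angles nearest the present ones, or None.
- env.sense(): the state.
- viewer.read_camera(name): name is "side" or "top"; returns (picture, depth): 400x640x3 uint8, red, green, blue; 400x640 float32, m along the optical axis (not along the pixel's ray), 0 where there is no reading.
- viewer.camera_info(name): a dict with "intrinsics" (3x3 intrinsics, pixels), "eye" and "rotation" of the camera in the world. Camera axes: x right, y up, looking along -z (the intrinsics and any distortion apply to the point x, -y, -z); pixel columns grow to the right and rows downward; lengths in m; the calibration is good to about 2 mm. A picture is of the moment at which its call begins. camera_info takes no time and is no camera call.
A pose or a line that the arm cannot do raises env.PlanningError and nothing moves.
- workorder.finish_job(): hands the job in; it is judged then, once.
Trained networks look in the newest picture that a camera, given by its name, has taken for a name from the list of things; names that differ only in an ending like _2 or _b are one class to them, and where a whole thing is asked for, a point or a joint stands for the part that bears it (a point fixed in the world has none). Each returns a list of dicts, best first, with "score" (0 to 1); they miss things now and then, are a little off and sometimes report something else, mostly with a low value. They report only what shows in the picture. A call takes as long as a camera call.
- search_frame(camera, name): "at" ([x, y, z] in m, in world coordinates, good to about 4 mm: the middle of the surface that is visible of it).
- tip_of(camera, name): "at" ([x, y, z] in m, in world coordinates, good to about 4 mm: a listed point, or the origin of a listed thing).
The state is a dict: "t": time; "joint_positions": joint angles; "joint_velocities": joint speeds; "tau": joint torques, N m; "ee_pos": TCP position; "tcp_rot": TCP orientation; "wrist_force": force on the tool from outside, world axes, zero at the start; "moment": the same for the moment, N m; "gripper_width": finger opening in m; "grasp_force": force on a finger pad.
Only numpy, scipy, OpenCV 4.12 (cv2) and the standard library are available. Lean on these libraries where they do the work, as an engineer would, in place of code of your own. Each camera call takes 0.05 s, during which the arm holds its last target. There are 200 camera calls.

TASK

Check-weigh the plaster casting with the two through holes: while the balance's beam is still arrested, gently lower the casting over the two locating pins of the pan until it rests flush, and let go of it. Then release the beam by swinging the arrest lever fully out, let the beam come to rest freely with nothing touching beam or casting, and finally swing the lever fully home again so that the beam is arrested level, with the casting still seated. Leave the other things on the bench where they are.

Things in the scene. Friction and masses are not known exactly. Their poses are not given: they have to be found in the camera images.
- casting: Loose white plaster plate 120 x 60 x 20 mm (x, y, z), lying flat: four slanting ridges on top (4 mm high, within 30 mm of the middle), two vertical 12 mm through holes on its x axis, 45 mm either side of the centre. 0.15 to 0.26 kg. Origin: centre of the underside, z up. May be put on either way round (half turn). Pick it from above across its 60 mm width.
- scale: Fixed beam balance on a grey base 100 x 340 x 16 mm. Origin: on the bench under the beam's pivot; z up; its y axis runs along the beam: the pan is at -y, the counterweight and the upright arrest lever at +y. The pivot axis is 110 mm above the bench; the grey cheeks beside it reach 128 mm.
- beam (a joint): Tilt of the balance's aluminium beam about its pivot (axis along the scale's x), -0.085 to 0.085 rad between stops: 0 is level, positive is pan down. Arrested, it is held within about 0.01 rad of level. Released with the casting on, it is spring-centred and damped: it rests within about 1.5 s, pan up or down according to the casting's weight.
- pan_seat (a point): Centre of the top face of the steel pan (130 x 50 x 5 mm along the scale's x, y, z), fixed on the beam 150 mm from the pivot, 135 mm above the bench when level. Axes: the beam's (level: parallel to the scale's). Two upright pins, 9 mm thick, 24 mm tall, tips tapered, 45 mm either side along x. Seated, the casting's origin is here, its x along this x (either way round).
- arrest (a joint): Angle of the arrest lever: 0 is upright, fully home (its V-mouthed slot holds the beam's nose: arrested); it grows as the lever leans outwards, away from the pan (towards the scale's +y), up to its stop at 0.65 rad, fully out (beam free). From about 0.12 rad the nose leaves the slot. It stays where it is left; 1 N at the knob moves it, up to 4 N to re-arrest.
- knob (a point): Centre of the black ball, 28 mm in diameter, on top of the arrest lever; with the lever upright it is 195 mm above the bench. The stalk below it is a dark bar 14 mm (scale x) by 8 mm (y), free for 60 mm below the ball's centre. It can be pushed from either side or pinched from above.
- arrest_hinge (a point): Point on the lever's hinge axis (which is along the scale's x), 30 mm above the bench, 165 mm from the pivot towards the scale's +y. With the lever upright the knob is 165 mm above this point and 18 mm beyond it towards +y.
- blank: Bystander: loose solid plaster block without holes, 100 x 60 x 32 mm; origin under its centre.
- sander: Bystander: wooden sanding block 100 x 55 x 30 mm; origin under its centre.
- weight: Bystander: small brass knobbed weight, 36 mm in diameter, 46 mm tall; origin under its centre.
- tape: Bystander: roll of tape, 90 mm in diameter, 25 mm high, lying flat; origin under its centre.
- tub: Bystander: white tub with a blue lid, 76 mm in diameter, 100 mm tall; origin under its centre.
- brush: Bystander: flat brush lying on the bench; origin under its middle.
- offcut: Bystander: wooden offcut 110 x 40 x 30 mm; origin under its centre.

How it is judged:
On the way, in this order (a step that is already met when the one before it is completed fails the run):
1. the casting rests flush over both pins of the pan, let go, with the beam arrested (horizontal distance between casting and pan_seat below 0.005 m and z of casting in the frame of pan_seat between -0.003 and 0.0025 m and angle between the x axis of casting and the x axis of pan_seat, either way round below 0.08 rad and contact force between the arm and casting below 0.05 N and value of joint arrest below 0.07 rad), for 0.2 s.
2. the arrest lever is fully out and the loaded beam has come to rest, with the robot touching neither casting nor beam (value of joint arrest above 0.5 rad and velocity of joint beam between -0.02 and 0.02 rad/s and contact force between the arm and casting below 0.05 N and contact force between the arm and beam below 0.05 N and z of casting in the frame of pan_seat below 0.004 m), for 0.5 s.
At the end, for the whole second after the job is handed in: The lever is fully home (within 0.07 rad of upright), the beam is arrested level (within 0.02 rad) and still, and the casting lies at rest flush on the pan over both pins (underside within 2.5 mm of the pan, centre within 5 mm) (value of joint arrest below 0.07 rad and value of joint beam between -0.02 and 0.02 rad and velocity of joint beam between -0.03 and 0.03 rad/s and horizontal distance between casting and pan_seat below 0.005 m and z of casting in the frame of pan_seat between -0.003 and 0.0025 m and angle between the x axis of casting and the x axis of pan_seat, either way round below 0.08 rad and linear speed of casting below 0.02 m/s); the robot touches nothing.
It fails at once if the beam is released while the casting is not on the pins (value of joint arrest above 0.15 rad and (horizontal distance between casting and pan_seat above 0.015 m or z of casting in the frame of pan_seat above 0.01 m)).
It fails at once if the casting is banged or pressed onto the balance (over 30 N) (contact force between casting and scale above 30 N).
It fails at once if a bystander is moved by more than 30 mm (distance of any of blank, sander, weight, tape, tub, brush, offcut from where it was at the start of the episode above 0.03 m).
It also fails if it takes over 72 s, if anything falls off the work surface, if the arm or the gripper's body presses on something with over 40 N, if the wrist force passes 120 N, or if a joint passes its speed limit or range.

## Working session

There is one attempt and no reset: what is moved stays moved. The work goes in short steps, each a Python script; the robot and the scene stay as the last script left them, time stands still between calls to the robot, and variables do not carry over. Pictures are saved under pics/ and viewed, at most 10 in all, crops included, and the job is handed in when it is done.

```bash
ls; mkdir -p pics; python3 - <<'E'
from station import *
import cv2,numpy as np
for c in ("side","top"):
    p,d=viewer.read_camera(c); cv2.imwrite(f"pics/{c}0.png",p[:,:,::-1]); np.savez(f"{c}0.npz",p=p,d=d)
    i=viewer.camera_info(c); print(c,np.round(i["intrinsics"],1).tolist(),np.round(i["eye"],3),np.round(i["rotation"],3).tolist(),[k for k in i])
    for n in ("casting","blank","scale","sander","weight","tape","tub","brush","offcut"):
        print(n,[(np.round(r["at"],3).tolist(),round(r["score"],2)) for r in tip_of(c,n)[:2]])
    for n in ("pan_seat","knob","arrest_hinge"):
        print(n,[(np.round(r["at"],3).tolist(),round(r["score"],2)) for r in tip_of(c,n)[:2]])
print(env.sense()["t"])
E
```

```text
pics
station.py
side [[495.3, 0.0, 328.5], [0.0, 495.3, 202.3], [0.0, 0.0, 1.0]] [ 0.487 -1.032  0.781] [[0.994, 0.064, -0.083], [-0.105, 0.535, -0.838], [-0.009, 0.842, 0.539]] ['intrinsics', 'eye', 'rotation']
casting [([0.411, 0.36, -0.002], 0.73)]
blank [([0.439, -0.347, -0.006], 0.66)]
scale [([0.574, 0.02, -0.003], 0.96)]
sander [([0.377, 0.101, 0.0], 0.72)]
weight [([0.394, -0.143, 0.003], 0.8)]
tape [([0.784, -0.155, -0.0], 0.65)]
tub [([0.773, 0.086, 0.001], 0.89)]
brush [([0.701, 0.357, 0.0], 0.59)]
offcut [([0.703, -0.403, 0.004], 0.66)]
pan_seat [([0.59, -0.13, 0.138], 0.74), ([0.7, -0.402, 0.001], 0.39)]
knob [([0.561, 0.205, 0.194], 0.81)]
arrest_hinge [([0.564, 0.186, 0.029], 0.73)]
top [[416.1, 0.0, 315.1], [0.0, 416.1, 196.4], [0.0, 0.0, 1.0]] [ 0.369 -0.032  1.235] [[0.116, 0.973, -0.198], [-0.993, 0.113, -0.023], [0.0, 0.199, 0.98]] ['intrinsics', 'eye', 'rotation']
casting [([0.41, 0.362, 0.001], 0.96)]
blank [([0.438, -0.348, -0.001], 0.96)]
scale [([0.575, 0.02, 0.003], 0.82), ([0.782, -0.156, 0.001], 0.37)]
sander [([0.379, 0.099, -0.0], 0.57)]
weight [([0.395, -0.136, -0.004], 0.72)]
tape [([0.769, 0.09, 0.002], 0.44)]
tub []
brush [([0.702, 0.355, 0.0], 0.89)]
offcut [([0.7, -0.405, -0.003], 0.92)]
pan_seat [([0.586, -0.128, 0.138], 0.55)]
knob [([0.561, 0.207, 0.197], 0.78)]
arrest_hinge [([0.567, 0.182, 0.024], 0.59)]
1.3
```

View pics/top0.png

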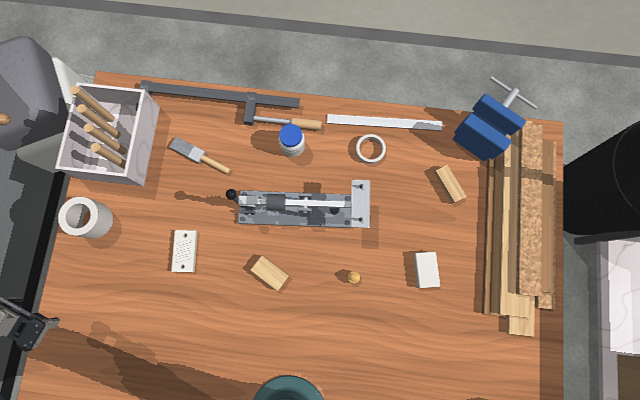

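View pics/side0.png

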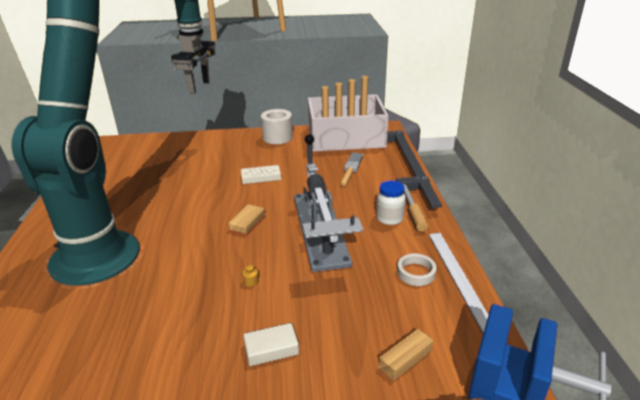

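Top view: casting at (184,251) with its holes along the image's vertical, pan at (360,204) with pins near (361,186) and (358,217), knob at (231,194). Side view: casting (261,175), pan (332,228), knob (309,140). The networks agree with both. Next I'll refine with depth.

```bash
cat > h.py <<'E'
from station import *
import cv2,numpy as np
from scipy.spatial.transform import Rotation as R
def cloud(c,p=None,d=None):
    if d is None: p,d=viewer.read_camera(c)
    i=viewer.camera_info(c);K=i["intrinsics"];v,u=np.mgrid[:400,:640]
    P=np.stack([(u-K[0][2])/K[0][0]*d,-(v-K[1][2])/K[1][1]*d,-d],-1)@np.array(i["rotation"]).T+i["eye"]
    P[d==0]=np.nan
    return p,P
def proj(c,X):
    i=viewer.camera_info(c);q=(np.atleast_2d(X)-i["eye"])@np.array(i["rotation"]);K=np.array(i["intrinsics"])
    return np.stack([K[0,2]-K[0,0]*q[:,0]/q[:,2],K[1,2]+K[1,1]*q[:,1]/q[:,2]],-1)
def near(P,c,r,z0,z1): 
    return (np.hypot(P[...,0]-c[0],P[...,1]-c[1])<r)&(P[...,2]>z0)&(P[...,2]<z1)
def rect(P,m):
    q=P[m][:,:2]; return cv2.minAreaRect((q*1000).astype(np.float32)),len(q),np.median(P[m][:,2])
def down(yaw): # tool y along yaw
    y=np.array([np.cos(yaw),np.sin(yaw),0]);z=np.array([0,0,-1.]);return np.stack([np.cross(y,z),y,z],1)
E
python3 - <<'E'
from h import *
for c in ("top","side"):
    f=np.load(c+"0.npz");p,P=cloud(c,f["p"],f["d"])
    print(c,"casting",rect(P,near(P,(.411,.361),.09,.012,.03)))
    print("pan",rect(P,near(P,(.588,-.129),.085,.129,.141)))
    m=near(P,(.588,-.129),.06,.145,.17);q=P[m];s=q[:,0]>.588
    print("pins",len(q),q[s].mean(0),q[~s].mean(0),q[:,2].max())
    m=near(P,(.561,.206),.03,.175,.22);print("knob",m.sum(),P[m].mean(0),P[m].max(0),P[m].min(0))
    m=near(P,(.564,.19),.17,.01,.02)
    print("base",rect(P,near(P,(.575,.02),.19,.01,.021)))
p=np.load("top0.npz")["p"][:,:,::-1]
a=cv2.resize(p[215:285,150:220],(560,560),interpolation=cv2.INTER_CUBIC)
cv2.imwrite("pics/cast.png",a)
E
```

```text
top casting (((411.8069763183594, 355.5417175292969), (119.30560302734375, 61.72752380371094), 5.832202434539795), 875, np.float64(0.020343557025345183))
pan (((586.77783203125, -130.1453857421875), (130.07965087890625, 49.67243576049805), 4.076900005340576), 858, np.float64(0.13573198083023608))
pins 21 [ 0.63076878 -0.12608848  0.15571695] [ 0.54136195 -0.13346205  0.15653257] 0.16323921408923692
knob 97 [0.55899054 0.20393753 0.20298261] [0.57373673 0.21873461 0.21457611] [0.54677052 0.19215454 0.19026355]
base (((564.160400390625, 53.20574951171875), (307.630126953125, 309.36676025390625), 52.23738479614258), 2254, np.float64(0.01586024888845794))
side casting (((409.39654541015625, 357.99639892578125), (119.78025817871094, 71.62370300292969), 4.341984272003174), 435, np.float64(0.02027995767548063))
pan (((585.5328369140625, -129.2443389892578), (129.69564819335938, 55.56532287597656), 4.783519268035889), 786, np.float64(0.13580721104223997))
pins 45 [ 0.62997423 -0.12819886  0.15305781] [ 0.5407163  -0.13451613  0.15246588] 0.1600390543962732
knob 93 [0.55823802 0.19923574 0.19625126] [0.57180235 0.21245727 0.20854397] [0.54494166 0.19103451 0.17525678]
base (((584.4033813476562, 50.201751708984375), (286.37628173828125, 322.0512390136719), 36.88250732421875), 1654, np.float64(0.015856353932207023))
```

View pics/cast.png

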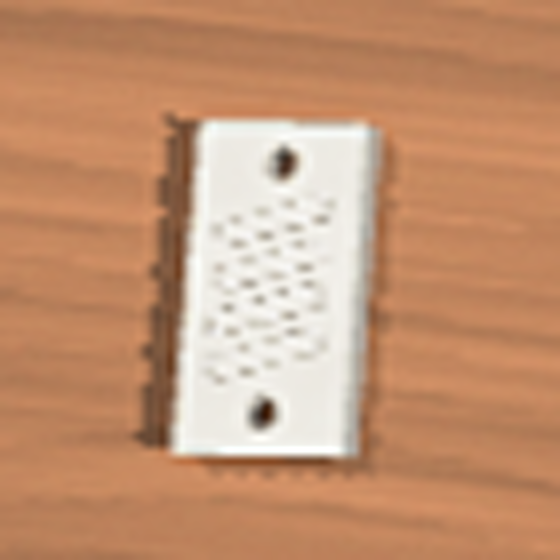

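Crop: a clean plate with holes at crop (283,163) and (262,412), i.e. about pixels (185.4,235.4) and (182.7,266.5). Next: hole-based pose, grasp, lift.

```bash
cat >> h.py <<'E'
def ray(c,u,v,z):
    i=viewer.camera_info(c);K=i["intrinsics"]
    d=np.array(i["rotation"])@[(u-K[0][2])/K[0][0],-(v-K[1][2])/K[1][1],-1];e=np.array(i["eye"]);return e+d*(z-e[2])/d[2]
E
python3 - <<'E'
from h import *
o=lambda u:u/8-.5
a=ray("top",150+o(283),215+o(163),.018);b=ray("top",150+o(262),215+o(412),.018)
print(a,b,(a+b)/2,np.linalg.norm(a-b),np.arctan2(*(a-b)[1::-1]))
f=np.load("top0.npz");p,P=cloud("top",f["p"],f["d"]);print(rect(P,near(P,(.411,.361),.09,.018,.03)))
yaw=np.arctan2(*(a-b)[1::-1]); c=np.array([.411,.3565])
s=env.sense();print(s["tcp_rot"].round(2).tolist() if hasattr(s["tcp_rot"],"round") else s["tcp_rot"])
for k in (1,-1):
    for z in(.12,.004):
        print(k,solver.inverse_kinematics([c[0],c[1],z],down(yaw+k*np.pi/2)),solver.inverse_kinematics([.586,-.13,.2],down(.08+k*np.pi/2)))
E
```

```text
[0.4564277  0.36146072 0.018     ] [0.3668423  0.35301208 0.018     ] [0.411635  0.3572364 0.018    ] 0.08998290979686041 0.0940300881848299
(((411.7352294921875, 355.4900207519531), (118.897216796875, 61.54926681518555), 6.078963756561279), 712, np.float64(0.021087396558085003))
[[-0.94, 0.34, 0.0], [0.34, 0.94, 0.0], [-0.0, 0.0, -1.0]]
1 [-0.75603916  0.41223178 -0.02465749  1.94110882  0.01392835  0.78841214
  0.87637519] [-0.33018333  0.44758185  0.65174745  1.77757734 -0.31281872  1.0217978
  2.09031611]
1 [-0.74805377  0.60158375 -0.03513889  1.98440672  0.03766773  0.5562084
  0.85580489] [-0.33018333  0.44758185  0.65174745  1.77757734 -0.31281872  1.0217978
  2.09031611]
-1 [-1.24381869  0.45501927  0.5905148   1.97283062 -0.34365533  0.81285619
 -1.93741312] [-0.53367879  0.54269498  0.96276528  1.78911497 -0.50208008  1.07755086
 -0.88183982]
-1 [-1.15824173  0.64787633  0.48909907  2.01181163 -0.5213466   0.60565748
 -1.79250594] [-0.53367879  0.54269498  0.96276528  1.78911497 -0.50208008  1.07755086
 -0.88183982]
```

```bash
python3 - <<'E'
from h import *
O=down(.095+np.pi/2)
env.reach([.4115,.3565,.14],O); env.movel([.4115,.3565,.004],O,rate=.12)
w0=env.sense()["wrist_force"]
effector.grasp(20); s=env.sense();print(s["t"],s["gripper_width"],s["grasp_force"],s["ee_pos"],w0,s["wrist_force"])
env.movel([.4115,.3565,.3],rate=.2)
O=down(.08+np.pi/2)
env.movel([.586,-.13,.3],O,rate=.25)
env.movel([.586,-.13,.2],O,rate=.15); env.pause(.3)
s=env.sense();print(s["t"],s["gripper_width"],s["grasp_force"],s["ee_pos"],s["wrist_force"])
for c in ("side","top"):
    p,d=viewer.read_camera(c);np.savez(c+"1.npz",p=p,d=d)
    u,v=proj(c,[.586,-.13,.19])[0].astype(int)
    cv2.imwrite(f"pics/{c}1.png",cv2.resize(p[v-40:v+40,u-50:u+50,::-1],(750,600),interpolation=cv2.INTER_CUBIC));print(c,u,v)
E
```

```text
4.4 0.05988474748560754 20.000181198120117 [0.41159057 0.35675439 0.00421097] [-0.33628951 -0.72594456  0.74628287] [-0.54007698  0.31649984  1.4332684 ]
9.3667 0.05987854492239525 19.99960631132126 [ 0.58636378 -0.1300333   0.20072562] [ 0.14095274 -0.12531402 -2.05515186]
side 332 206
top 362 199
```

View pics/top1.png

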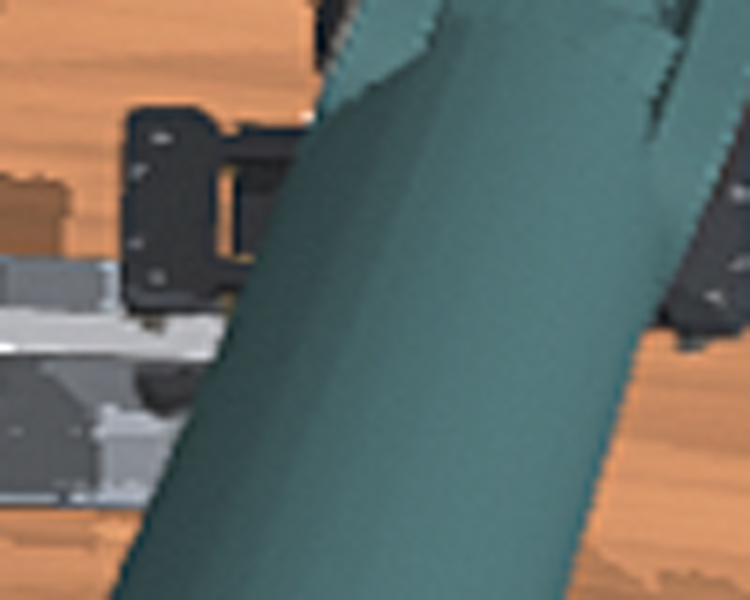

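View pics/side1.png

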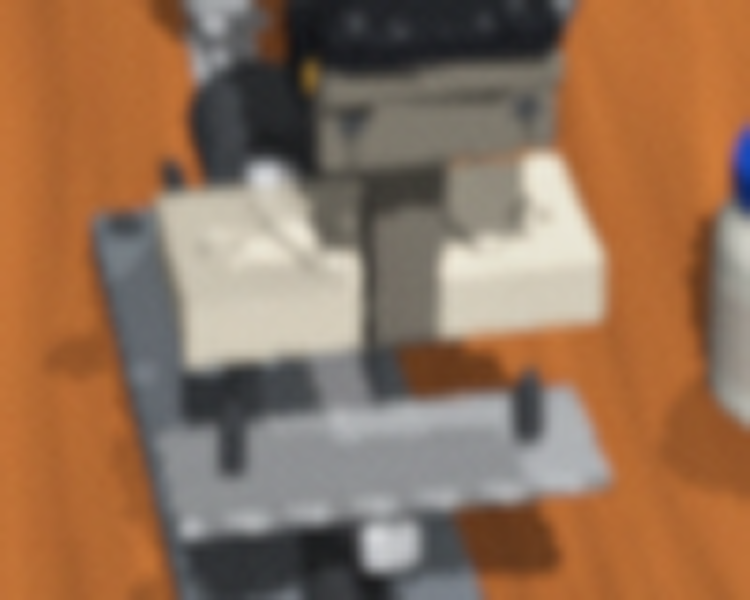

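Top view: the arm hides the casting. Side view: casting held level at crop (165–605, 155–365) above the pan, with pins at (232,440) and (528,405). Side depth can give both in the same camera, so I'll compare casting and pan extents there.

```bash
python3 - <<'E'
from h import *
f=np.load("side1.npz");p,P=cloud("side",f["p"],f["d"])
lum=p.astype(int)
w=(p.min(-1)>120)&(lum[...,0]-lum[...,2]>8)  # creamy casting
c=np.array([.5864,-.13])
m=near(P,c,.09,.192,.232)&w
s=env.sense();print(np.array(s["tcp_rot"]).round(4).tolist(),s["ee_pos"])
q=P[m]
print(m.sum(),q.min(0),q.max(0))
top=q[(q[:,2]>.213)];fr=q[(q[:,2]<.211)&(q[:,2]>.198)]
print("top z",np.median(top[:,2]), "front n",len(fr))
# front face line fit
k=np.polyfit(fr[:,0]-c[0],fr[:,1],1);k=np.polyfit((g:=fr[abs(np.polyval(k,fr[:,0]-c[0])-fr[:,1])<.004])[:,0]-c[0],g[:,1],1)
print("front yaw",np.arctan(k[0]),"y at c",k[1], "resid",np.std(np.polyval(k,g[:,0]-c[0])-g[:,1]))
yaw=.08;ex=np.array([np.cos(yaw),np.sin(yaw)]);ey=np.array([-ex[1],ex[0]])
def ext(q,t): 
    a=(q[:,:2]-c)@ex;b=(q[:,:2]-c)@ey;print(t,len(q),"x",np.sort(a)[[0,1,2,-3,-2,-1]].round(4),"mid",(a.min()+a.max())/2,"y",np.sort(b)[[0,1,2,-3,-2,-1]].round(4))
ext(g,"front");ext(top,"top")
pm=near(P,c,.09,.129,.139);ext(P[pm],"pan")
for n in ("side0","side1"):
    f=np.load(n+".npz");_,Q=cloud("side",f["p"],f["d"])
    z=Q[near(Q,c,.06,.143,.162)];a=(z[:,:2]-c)@ex;b=(z[:,:2]-c)@ey
    for t in (a>0,a<0): print(n,"pin",t.sum(),a[t].mean(),a[t].min(),a[t].max(),b[t].min(),np.median(b[t]))
    # pan rows per-scan extents
z=P[m];
for lo in (.196,.200,.204,.208):
    r=g[(g[:,2]>lo)&(g[:,2]<lo+.004)];a=(r[:,:2]-c)@ex;print(lo,len(r),a.min(),a.max())
E
```

```text
[[-0.9968, -0.08, 0.0006], [-0.08, 0.9968, -0.0], [-0.0006, -0.0001, -1.0]] [ 0.58614776 -0.13001979  0.20038841]
930 [ 0.52281182 -0.1748616   0.19412423] [ 0.64690657 -0.09604245  0.22992288]
top z 0.21643610769466493 front n 239
front yaw 0.0722697592506282 y at c -0.1593979109159998 resid 0.001484732071457893
front 209 x [-0.0624 -0.0622 -0.0621  0.0563  0.0564  0.0583] mid -0.0020779496186344865 y [-0.0323 -0.0322 -0.032  -0.0247 -0.0237 -0.0232]
top 605 x [-0.0624 -0.0623 -0.0622  0.0575  0.0576  0.0583] mid -0.0020205815855054918 y [-0.0455 -0.045  -0.0449  0.0297  0.0299  0.0301]
pan 777 x [-0.0658 -0.0658 -0.0657  0.0636  0.0638  0.0642] mid -0.0007842436764262314 y [-0.0271 -0.0265 -0.0261  0.0283  0.0287  0.0299]
side0 pin 22 0.04368170001257978 0.04080746473495233 0.04787128617932133 -0.004757947536624985 -0.0016100967719779894
side0 pin 26 -0.045997362760114645 -0.04958838783585994 -0.041931366334273225 -0.005843343982930052 -0.0005790690365145559
side1 pin 22 0.04355084255759439 0.040648784328858364 0.04961644806867059 -0.004800528516924533 -0.001537948163390826
side1 pin 27 -0.04595870909504288 -0.0495089666190176 -0.042285815808906384 -0.006635614036315962 -0.0012933252840147077
0.196 36 -0.05881326291451982 0.05635863015156153
0.2 57 -0.062436648565973314 0.056041383570897475
0.204 67 -0.06200893971280895 0.05828074932870434
0.208 49 -0.06210933324604564 0.05542049456341114
```

```bash
python3 - <<'E'
from h import *
O=down(.078+np.pi/2); x,y=.5867,-.130
env.movel([x,y,.168],O,rate=.08); env.pause(.3)
w0=np.array(env.sense()["wrist_force"]);print(w0)
z=.168
while z>.1395:
    z-=.0015; env.movel([x,y,z],O,rate=.03); env.pause(.05)
    s=env.sense(); w=np.array(s["wrist_force"])-w0
    print(round(z,4),s["ee_pos"].round(4),w.round(1),np.round(s["moment"],2))
    if abs(w[2])>3 or np.hypot(*w[:2])>5: break
print(s["t"],s["gripper_width"])
E
```

```text
[-0.41488417  0.05529184 -2.03460565]
0.1665 [ 0.5867 -0.13    0.1665] [0.3 0.2 0. ] [0.03 0.   0.03]
0.165 [ 0.5867 -0.13    0.1649] [-0.6  0.1  0.4] [ 0.05  0.01 -0.06]
0.1635 [ 0.5866 -0.13    0.1634] [0.2 0.6 0.2] [-0.04 -0.03 -0.06]
0.162 [ 0.5867 -0.13    0.1619] [-0.3 -0.8 -0.3] [-0.02 -0.02  0.01]
0.1605 [ 0.5866 -0.13    0.1604] [0.5 0.3 0.2] [-0.02 -0.02 -0.03]
0.159 [ 0.5867 -0.13    0.1589] [ 0.2 -0.1 -0.1] [ 0.07 -0.01 -0.04]
0.1575 [ 0.5866 -0.13    0.1574] [-0.2  0.6  1.2] [0.07 0.03 0.  ]
0.156 [ 0.5866 -0.13    0.1559] [ 0.7 -0.3 -0.4] [ 0.08 -0.02  0.03]
0.1545 [ 0.5866 -0.1299  0.1544] [ 1.  -0.1 -0.4] [ 0.02 -0.   -0.03]
0.153 [ 0.5866 -0.1299  0.1529] [ 0.9  0.1 -0.3] [ 0.11 -0.06 -0.01]
0.1515 [ 0.5866 -0.13    0.1514] [ 1.2  0.  -0.5] [ 0.11 -0.06  0.01]
0.15 [ 0.5866 -0.1299  0.1499] [ 0.3  0.  -0.7] [ 0.14 -0.04  0.08]
0.1485 [ 0.5867 -0.1299  0.1484] [ 0.8  0.6 -0.1] [ 0.18 -0.02  0.06]
0.147 [ 0.5866 -0.1299  0.1469] [ 0.8  0.2 -0.9] [ 0.15 -0.03  0.01]
0.1455 [ 0.5867 -0.1299  0.1454] [ 1.2  0.6 -0. ] [ 0.2  -0.07 -0.  ]
0.144 [ 0.5867 -0.1299  0.1439] [ 0.8  0.  -0.4] [ 0.2  -0.06  0.02]
0.1425 [ 0.5867 -0.13    0.1424] [ 0.8  0.  -0.5] [ 0.2  -0.1   0.01]
0.141 [ 0.5867 -0.1299  0.1409] [1.4 1.2 0.2] [ 0.16 -0.12  0.07]
0.1395 [ 0.5867 -0.1301  0.1396] [0.6 0.1 1.4] [ 0.09 -0.01 -0.07]
16.0167 0.05993671650570536
```

Slid over the pins without resistance; touch at TCP z≈0.1396. Settle, release, retreat, check.

```bash
python3 - <<'E'
from h import *
O=down(.078+np.pi/2); x,y=.5867,-.130
w0=-2.03;z=.1395
while z>.1365:
    z-=.0005; env.movel([x,y,z],O,rate=.02); env.pause(.1)
    s=env.sense();f=s["wrist_force"][2]-w0;print(round(z,4),s["ee_pos"][2].round(4),f.round(2))
    if f>2.5: break
effector.release(); env.pause(.2)
s=env.sense();print(s["t"],s["gripper_width"],np.round(s["wrist_force"],2))
env.movel([x,y,.26],rate=.12)
for a in (.078,.078+np.pi): print(solver.inverse_kinematics([.5602,.2035,.27],down(a)),solver.inverse_kinematics([.5602,.2035,.176],down(a)))
env.movel([.56,.05,.3],rate=.2)
p,d=viewer.read_camera("side");np.savez("side2.npz",p=p,d=d);_,P=cloud("side",p,d)
print(rect(P,near(P,(.5863,-.13),.09,.152,.157)))
p2,d2=viewer.read_camera("top");_,P=cloud("top",p2,d2);print(rect(P,near(P,(.5863,-.13),.09,.148,.165)))
u,v=proj("side",[.58,0,.15])[0].astype(int)
cv2.imwrite("pics/seat.png",cv2.resize(p[v-60:v+60,u-80:u+80,::-1],(800,600),interpolation=cv2.INTER_CUBIC))
print([(r["at"],r["score"]) for r in tip_of("side","casting")[:1]])
E
```

```text
0.139 0.1392 2.25
0.1385 0.1386 3.45
17.55 0.09229322395251735 [-0.64  0.46  0.67]
[-0.75524823  0.33554133  0.44800451  1.70415518 -0.15779779  1.13768333
 -0.18455958] [-0.76094605  0.4389409   0.46425763  1.80043795 -0.23495425  0.9568804
 -0.12032485]
[-0.35237815  0.32900904 -0.06623093  1.67665753  0.02357219  1.13670267
  2.79461075] [-0.34399369  0.4218482  -0.07802532  1.77158159  0.0392551   0.94966473
  2.78153713]
(((584.46923828125, -131.35865783691406), (120.33056640625, 65.82791900634766), 5.147942066192627), 728, np.float64(0.15432682813361914))
(((586.3005981445312, -131.55917358398438), (120.92062377929688, 60.699275970458984), 4.970778465270996), 1027, np.float64(0.15465302040894557))
[([0.5867, -0.1318, 0.133], 0.56)]
```

View pics/seat.png

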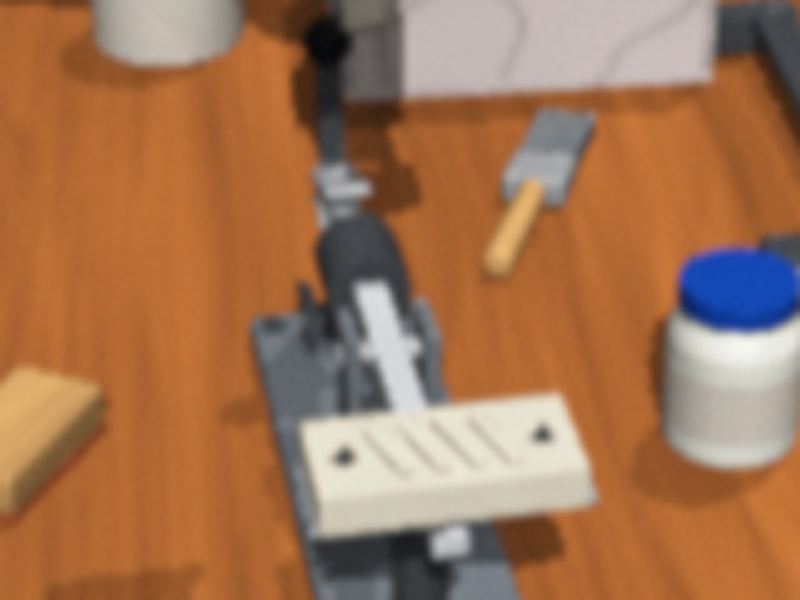

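Picture: casting flush on the pan with pin tips in both holes at crop (345,455) and (543,432), knob at (327,40). Its top reads z≈0.1545, so it is seated. Now the lever: pinch the ball and follow the arc.

```bash
cat >> h.py <<'E'
EY=np.array([-np.sin(.078),np.cos(.078)]); K0=np.array([.5602,.2035])
def tcp(th):
    dy=.018*np.cos(th)+.165*np.sin(th)-.018; z=.03+.165*np.cos(th)-.018*np.sin(th)
    return [*(K0+EY*dy),z-.019]
E
python3 - <<'E'
from h import *
O=down(.078)
print([solver.inverse_kinematics(tcp(t),O) is not None for t in (0,.3,.6)])
env.reach([*K0,.30],O); env.movel(tcp(0),O,rate=.12)
effector.grasp(12); env.pause(.2); s=env.sense();print(s["t"],s["gripper_width"],s["ee_pos"],s["wrist_force"])
for t in np.arange(.1,.64,.1): 
    env.movel(tcp(t),O,rate=.06); s=env.sense();print(round(t,2),np.round(s["wrist_force"],1),s["gripper_width"])
env.movel(tcp(.63),O,rate=.06)
env.pause(2.5); s=env.sense();print(s["t"],np.round(s["wrist_force"],1),s["gripper_width"],s["ee_pos"])
p,d=viewer.read_camera("side");_,P=cloud("side",p,d);m=near(P,(.5863,-.13),.09,.135,.18)
u,v=proj("side",[.57,.08,.15])[0].astype(int)
cv2.imwrite("pics/out.png",cv2.resize(p[max(v-80,0):v+70,u-100:u+100,::-1],(800,600),interpolation=cv2.INTER_CUBIC))
print([(r["at"],r["score"]) for r in tip_of("side","knob")[:1]],[(r["at"],r["score"]) for r in tip_of("side","casting")[:1]])
E
```

```text
[True, True, True]
23.8917 0.027387895718758767 [0.56077167 0.20352327 0.17604686] [ 3.78473586  0.46263972 -2.2289883 ]
0.1 [ 5.7  0.1 -4.6] 0.02684352556506707
0.2 [ 6.4 -0.9 -5.5] 0.026987159295692488
0.3 [ 7.  -0.8 -4.8] 0.026747609345655024
0.4 [ 5.1 -2.9 -4.8] 0.0270218019201455
0.5 [ 6.8 -1.4 -5. ] 0.027131280940745527
0.6 [ 7.1 -2.6 -4.9] 0.027047789040130627
29.1917 [ 6.6 -2.  -4.4] 0.02679984296001714 [0.55324542 0.29712804 0.13293614]
[([0.3766, 0.0994, -0.0014], 0.65)] [([0.5872, -0.1276, 0.1321], 0.71)]
```

View pics/out.png

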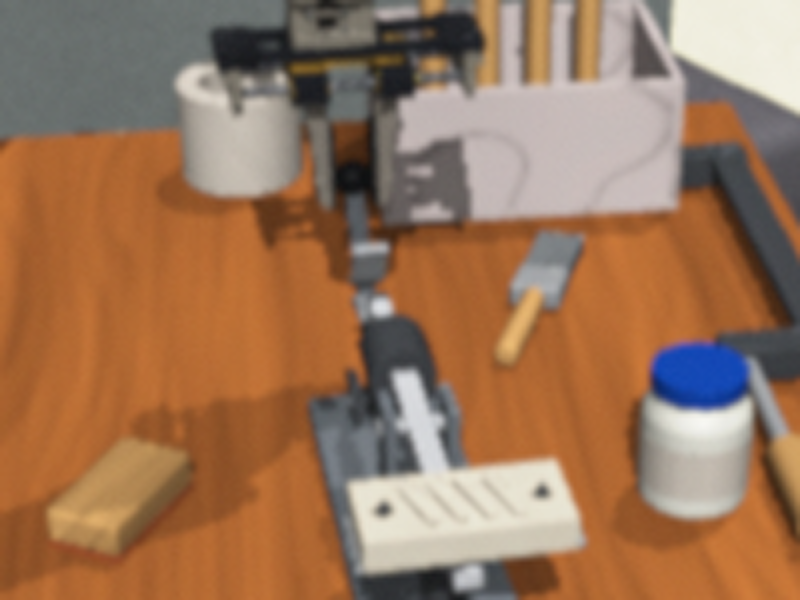

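Picture: lever leaning out with its ball still between the fingers at crop (350,178), casting on the freed pan. Rest time has passed, so swing it home.

```bash
python3 - <<'E'
from h import *
O=down(.078)
for t in (.5,.4,.3,.2,.12,.06,0,-.01): 
    env.movel(tcp(t),O,rate=.05); s=env.sense();print(t,np.round(s["wrist_force"],1),round(s["gripper_width"],4))
env.pause(.3);s=env.sense();print(np.round(s["wrist_force"],1),s["ee_pos"])
effector.release(); env.pause(.2); env.movel([*K0,.32],O,rate=.12)
env.movel([.42,.30,.34],O,rate=.2);env.pause(.3)
print(env.sense()["t"])
p,d=viewer.read_camera("side");_,P=cloud("side",p,d)
print(rect(P,near(P,(.5863,-.13),.09,.152,.157)));m=near(P,(.56,.2035),.05,.175,.22);print("knob side",m.sum(),P[m].mean(0),P[m].max(0),P[m].min(0))
u,v=proj("side",[.58,.05,.15])[0].astype(int)
cv2.imwrite("pics/home.png",cv2.resize(p[max(v-75,0):v+75,u-100:u+100,::-1],(800,600),interpolation=cv2.INTER_CUBIC))
p,d=viewer.read_camera("top");_,P=cloud("top",p,d)
print(rect(P,near(P,(.5863,-.13),.09,.148,.165)));m=near(P,(.56,.2035),.05,.175,.22);print("knob top",m.sum(),P[m].mean(0),P[m].max(0),P[m].min(0))
E
```

```text
0.5 [ 6.7 -2.4 -3.3] 0.0268
0.4 [ 5.5 -1.9 -2.2] 0.0271
0.3 [ 5.4 -0.2 -0.6] 0.0268
0.2 [4.6 0.5 2.9] 0.0266
0.12 [5.3 2.  5.8] 0.0271
0.06 [4.6 1.2 5.3] 0.0266
0 [2.8 0.2 7. ] 0.0269
-0.01 [4.3 0.5 6.8] 0.0269
[4.  1.  6.2] [0.56078099 0.20313306 0.17694634]
36.9417
(((584.6514892578125, -131.57691955566406), (120.1353530883789, 65.84929656982422), 3.812441349029541), 724, np.float64(0.15429039064585598))
knob side 90 [0.55846959 0.19786805 0.19600107] [0.57232546 0.20830977 0.21104279] [0.54686203 0.18829729 0.17583909]
(((586.3308715820312, -131.60833740234375), (120.96868133544922, 60.498600006103516), 4.507501602172852), 1031, np.float64(0.15474453942408606))
knob top 95 [0.55916547 0.20218815 0.20363472] [0.5729174  0.21565085 0.2118093 ] [0.54700396 0.19027707 0.19145519]
```

View pics/home.png

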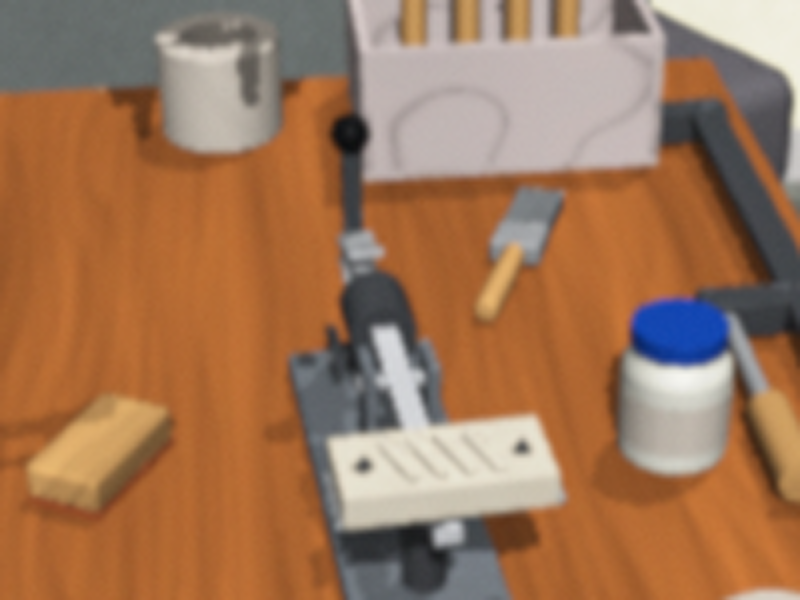

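Picture: lever upright (knob at crop (350,133), within 2 mm of its starting place), casting flush with both pin tips showing at (363,463) and (521,445), and the robot clear.

```bash
python3 -c "
from station import *
print(workorder.finish_job())"
```

```text
the job is handed in; nothing more can be done
None
```

I put the casting flush over both pins, swung the lever fully out for the weighing and then home again with the casting still seated, and handed the job in at about 37 s of the 72 s; the hand-in call gave no pass/fail verdict.

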